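Hold the cooling fan against the chassis vent for screwing

ROBOT

A 6-joint arm with a two-finger parallel gripper is mounted at the origin on the work surface. World frame = base frame: x ahead of the robot, y to its left, z up, the work surface at z = 0. Lengths are in m, angles in rad, forces in N, time in s.
With the tool pointing down it reaches from about 0.375 to 0.9 m from the base axis. Payload 3.1 kg.
Tool frame: the origin (TCP) lies on the centre line of the jaws, within the pads' length; the fingertips stand 22 mm ahead of it and the grasp point (between the pads) lies 3 mm ahead of it; z points along the fingers, x is the direction in which the jaws open and shut, and the axes are right-handed (so a half turn about z gives the same grasp; the last joint's range is limited). The gripper opens to 87 mm and grips with 3 to 60 N. Pads are 19 mm wide; open, the fingers measure 117 mm over their backs; the gripper's body (75 mm by 190 mm) begins 51 mm behind the grasp point.
Start: joints at [-1.508, 0.527, 1.433, -0, 1.181, -0.178], TCP at [0.15, -0.607, 0.245] pointing down, gripper open.
Joint ranges: [-3.08, 3.08], [-0.75, 2.2], [0.22, 2.44], [-1.43, 4.57], [0, 2.65], [-2.85, 2.85]. Speed limits (rad/s): [2.79, 2.79, 3.14, 3.14, 3.14, 3.14].

INTERFACE

Orientations are given as a unit quaternion [x, y, z, w].
In Python, from rig import robot, camera, order gives the robot as it stands.
- The arm moves only by the shell command python3 -m pendant 'ROWS' [OPENING] [FORCE]. ROWS is JSON, a list of rows, each a list of 2 entries, a list of its own where there are three numbers: the shift along the tool's x, y, z in mm, then the turn about the tool's z in degrees. A call has 1 to 8 rows; each row shifts and turns the commanded pose from where the row before left it, along the tool's axes as they then stand; what a row does not reach is not made up. A row lasts 1/8 s, in which the tool goes at most 62.5 mm and 10.7 degrees, less where a joint would pass 70% of its speed; a pose out of reach is approached as far as the arm can. A call with a gripper value outside its range is refused whole. OPENING is the finger opening in mm, from 0 to 87, set as the call begins (- or left out, the last holds). The fingers move at their own pace and stop on an object; FORCE is the grip in N (left out, the last holds). Time passes only in rows, so rows that do not move let the fingers close. It gives the time, the measured TCP pose, the force and the opening at its end, in the units of the state.
- robot.get_obs(): the state, without advancing time (a new reading comes with each control period).
- camera(name): name is "scene" or "top" or "wrist"; returns a dict with "pixels" (384x512x3 uint8, blue, green, red), "mtx" (3x3 intrinsics, pixels), "k1" (the pictures are not rectified: a ray, as slopes to the right and down, at radius r is drawn at 1 + k1 r^2 times it, then the intrinsics apply), "R" (3x3) and "t" (3): a world point X has camera coordinates R X + t. Camera axes: x right, y down, z forward; pixel columns grow to the right and rows downward; lengths in m; the calibration is good to about 2 mm. A picture is of the moment at which its call begins. There is no depth.
- order.hand_in(): hands the job in, once; it reports no verdict.
The state is a dict: "time": time; "q": joint angles; "joint_velocities": joint speeds; "joint_torque": joint torques, N m; "position": TCP position; "tool_rot": TCP orientation; "ft_force": force on the tool from outside, world axes, zero at the start; "moment": the same for the moment, N m; "grip_width": finger opening in m.
Only numpy, scipy, OpenCV 4.12 (cv2) and the standard library are available. Lean on these libraries where they do the work, as an engineer would, in place of code of your own. Each camera call takes 0.05 s, during which the arm holds its last target. There are 200 camera calls.

TASK

Pick up the small square cooling fan (the long one, not the wide flat one) and set it on the floor of the open chassis, squarely in front of the vent in the back panel and with its strutted outlet end towards the vent so that it will blow outwards. Push it against the two spring-finger strips beside the vent until both are squeezed about half way (never flat) and keep up that steady push for at least three seconds: a colleague is about to drive the screws from behind, so finish while still holding the fan pressed there, centred on the vent. Leave everything else where it lies.

Things in the scene. Friction and masses are not known exactly. Their poses are not given: they have to be found in the camera images.
- fan_centre (a point): Centre of the small fan, a firm black plastic block 56 mm long (its x, the air's direction), 40 wide (y), 40 high (z), about 0.11 kg, lying on a long side on the blue mat. Outlet end (+x): four struts and a bright round motor plate. Intake end (-x): open blades; on top there a pale socket, middle 20 mm behind the centre, 3 mm high. A 20 to 40 N grip across its width does no harm.
- fan_outlet (a point): Middle of the small fan's outlet face, 28 mm from its centre along its x; same axes. (The wide fan is another, flat thing.)
- vent (a point): Centre of the 33 mm round vent, on the inner face of the back panel of the fixed open chassis (220 deep, 215 wide, walls 44.5 mm high). x points out through the panel, y along it, z up. Chassis floor: 20 mm below, so a fan on it is level with the vent; bare for 120 mm before the panel, for 60 mm to the vent's -y side and 75 mm to its +y side (steel power supply, 38 mm high).
- strip_left (a joint): Copper spring-finger strip on the panel's inner face, 18 mm to the vent's +y side, 24 mm high, level with the vent. Its free crest is 6.5 mm proud of the panel. Value: how far it is squeezed, m: 0 free, 0.006 flat. Pushes back with 0.7 N + 1.4 N per mm: half way is 0.003 and 4.9 N (9.8 N for both strips).
- strip_right (a joint): The same strip, 18 mm to the vent's -y side.
- wide_fan: Bystander: wide flat black fan 60 x 60 x 25 mm lying on the mat; origin at its underside.
- heat_sink: Bystander: finned aluminium heat sink 30 x 30 x 20 mm on the chassis floor, 160 to 210 mm before the back panel; origin at its underside.
- screwdriver: Bystander: screwdriver, 190 mm, lying along the mat's edge nearest the robot.
- pliers: Bystander: long-nose pliers, 150 mm, 12 mm high, lying along the mat's far edge.
- screw_dish: Bystander: steel dish of screws, 94 mm across, 18 mm high, on the bench beyond the chassis and the mat.
- solder_reel: Bystander: reel of solder, 60 mm across, 50 mm high, on the bench beyond the chassis and the mat.
- bracket: Bystander: steel angle bracket 40 x 60 x 31 mm, on the bench beyond the chassis and the mat.
There are look-alikes about, which are no part of the job. Leave any orange or yellow look-alike of the part that bears fan_centre alone.

How it is judged:
On the way, in this order (a step that is already met when the one before it is completed fails the run):
1. the small fan is carried over the chassis wall, inside the chassis and still short of the strips (x of fan_outlet in the frame of vent between -0.13 and -0.008 m and y of fan_centre in the frame of vent between -0.06 and 0.075 m and contact force between the fingers and fan above 0.5 N), for 0.05 s.
2. both spring strips stay squeezed about half way by the centred, square fan for 2.5 s on end (y of fan_centre in the frame of vent between -0.003 and 0.003 m and z of fan_centre in the frame of vent between -0.003 and 0.0035 m and contact force between fan and strip_left between 2.4 and 7.6 N and contact force between fan and strip_right between 2.4 and 7.6 N), for 2.5 s.
At the end, for the whole second after the job is handed in: The gripper still holds the small fan, outlet end to the vent, upright and square to the panel within 0.1 rad, centred on the vent within 3 mm (3.5 mm upwards), each spring strip squeezed 1 to 5 mm and taking 2.4 to 7.6 N, the fan at rest (under 0.02 m/s) (all of step 2 and x of fan_outlet in the frame of vent between -0.0065 and 0 m and angle between the x axis of fan_centre and the x axis of vent, either way round below 0.1 rad and angle between fan_centre's own z axis and vertical below 0.1 rad and value of joint strip_left between 0.001 and 0.005 m and value of joint strip_right between 0.001 and 0.005 m and contact force between the fingers and fan above 1 N and linear speed of fan below 0.02 m/s); the arm keeps its last pose, push and grip.
It fails at once if a spring strip is squashed flat (value of joint any of strip_left, strip_right above 0.0059 m).
It fails at once if a bystander is moved more than 25 mm (distance of any of wide_fan, heat_sink, screwdriver, pliers, screw_dish, solder_reel, bracket from where it was at the start of the episode above 0.025 m).
It also fails if it takes over 48 s, if anything falls off the work surface, if the arm or the gripper's body presses on something with over 40 N, if the wrist force passes 120 N, or if a joint passes its speed limit or range.

## Working session

There is one attempt and no reset: what is moved stays moved. The work goes in short steps, Python scripts to look and compute and a shell command to move; the robot and the scene stay as the last step left them, time stands still between calls to the robot, and variables do not carry over. Pictures are saved under pics/ and viewed, about 8 in all and at most 12, crops included, and the job is handed in when it is done.

```bash
mkdir -p pics; ls; cat > h.py <<'E'
import numpy as np, cv2, json
from rig import robot, camera, order
def snap(name,fn):
    c=camera(name); cv2.imwrite(f'pics/{fn}.png',c['pixels'])
    np.savez(f'pics/{fn}.npz',**{k:np.array(c[k]) for k in('mtx','k1','R','t')}); return c
def world(fn,uv,z):
    """pixel -> world at height z"""
    c=np.load(f'pics/{fn}.npz'); K=c['mtx']; k=float(c['k1'])
    uv=np.array(uv,float).reshape(-1,1,2)
    s=cv2.undistortPointsIter(uv,K,np.array([k,0,0,0,0.]),None,None,(3,100,1e-12)).reshape(-1,2)
    d=np.c_[s,np.ones(len(s))]@c['R']; o=-c['R'].T@c['t']
    z=np.broadcast_to(z,len(s)); return o+d*((z-o[2])/d[:,2])[:,None]
def pix(fn,X):
    c=np.load(f'pics/{fn}.npz')
    return cv2.projectPoints(np.array(X,float).reshape(-1,1,3),cv2.Rodrigues(c['R'])[0],c['t'],c['mtx'],np.array([float(c['k1']),0,0,0,0.]))[0].reshape(-1,2)
E
python3 - <<'E'
from h import *
a=snap('top','top0')['pixels'];b=snap('scene','scene0')['pixels']
cv2.imwrite('pics/top0b.png',cv2.resize(a,(800,600),interpolation=cv2.INTER_CUBIC))
for f in('top0','scene0'):
    c=np.load(f'pics/{f}.npz');print(f,c['mtx'].round(1).tolist(),c['k1'],c['R'].round(3).tolist(),(-c['R'].T@c['t']).round(3))
o=robot.get_obs();print(o)
E
```

```text
pics
top0 [[371.5, 0.0, 254.4], [0.0, 371.5, 193.4], [0.0, 0.0, 1.0]] 0.040804648389970125 [[-0.017, -1.0, -0.011], [-0.998, 0.018, -0.066], [0.066, 0.009, -0.998]] [ 0.453 -0.084  1.14 ]
scene0 [[459.3, 0.0, 250.9], [0.0, 459.3, 195.7], [0.0, 0.0, 1.0]] -0.03168248862635548 [[-0.802, 0.597, 0.008], [0.375, 0.514, -0.771], [-0.465, -0.616, -0.636]] [1.11  0.715 0.862]
{'time': 0.1, 'q': array([-1.50748446e+00,  5.28401342e-01,  1.43377480e+00, -3.86516075e-05,
        1.18142197e+00, -1.78477667e-01]), 'joint_velocities': array([-1.43142807e-03, -3.31070070e-03, -2.15431971e-03, -8.29330036e-04,
       -1.19971772e-05,  8.85238423e-04]), 'joint_torque': array([-3.33832159e-04, -4.40985990e+01, -1.77150911e+01,  6.35318086e-02,
        5.34290413e-02, -4.44920465e-05]), 'position': array([ 0.1496422 , -0.60617638,  0.24365197]), 'tool_rot': array([ 7.87227261e-01, -6.16662171e-01, -6.80399202e-04, -7.36778140e-04]), 'ft_force': array([-0.07545301,  0.10948269,  0.39814587]), 'moment': array([ 0.02564643, -0.01039197, -0.02313325]), 'grip_width': 0.08707880384126462}
```

View pics/top0b.png

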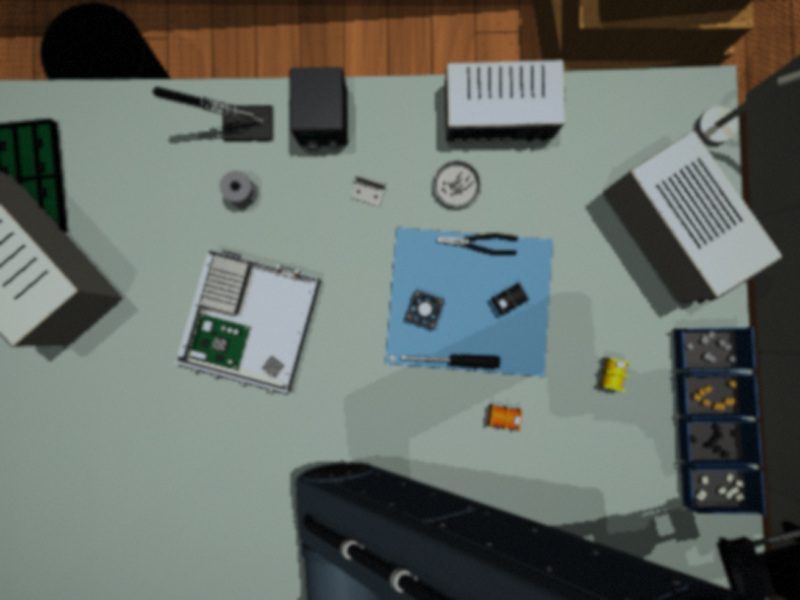

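View pics/scene0.png

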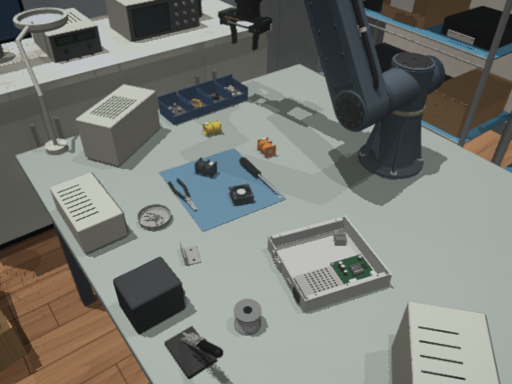

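Top view (800x600): the black fan on the mat at (508,300) is the candidate. The orange one (505,417) and yellow one (614,374) are look-alikes, and (425,310) is the wide fan. The chassis's back panel appears to be the upper side, with the vent near (288,272). I'll confirm in enlarged crops.

```bash
python3 - <<'E'
from h import *
t=cv2.imread('pics/top0.png'); s=cv2.imread('pics/scene0.png')
def cr(i,x,y,w,h,f): return cv2.resize(i[y:y+h,x:x+w],None,fx=f,fy=f,interpolation=cv2.INTER_CUBIC)
a=cr(t,305,172,40,40,10); b=cr(s,185,145,40,40,10); c=cr(t,140,155,70,35,8)[:, :560]
top=np.hstack([a,b]); bot=cr(t,150,155,60,20,13)[:, :780]
out=np.zeros((600,800,3),np.uint8); out[:300]=np.hstack([cv2.resize(a,(400,400))[50:350],cv2.resize(b,(400,400))[50:350]])
out[300:560,:780]=bot
cv2.imwrite('pics/crop1.png',out)
E
```

```text
(no output)
```

View pics/crop1.png

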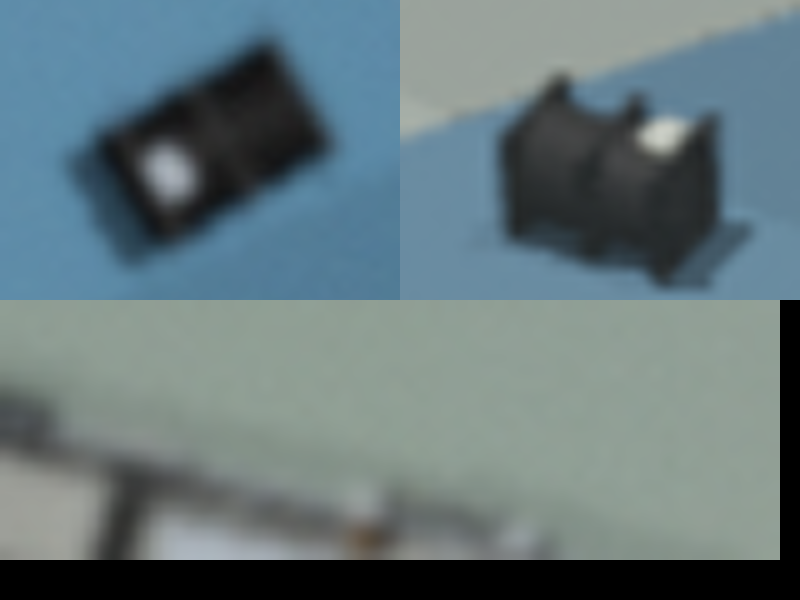

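The top-left crop shows the socket at the lower-left end of the black block, so the intake is at +y,-x and the outlet points to -y,+x. In the bottom crop, copper fingers show at top-image pixels of about (177.7,173) and (189,173.5), either side of the vent.

```bash
python3 - <<'E'
from h import *
cs=np.array([(105,135),(270,40),(335,145),(170,240)],float)
uv=np.c_[305+cs[:,0]/10-.45,172+(cs[:,1]+50)/10-.45]
W=world('top0',uv,.042);print(W.round(4)); print('centre',W.mean(0).round(4),'L',np.linalg.norm(W[1]-W[0]),np.linalg.norm(W[2]-W[3]),'Wd',np.linalg.norm(W[0]-W[3]),np.linalg.norm(W[1]-W[2]))
d=(W[1]+W[2]-W[0]-W[3]);print('yaw',np.degrees(np.arctan2(d[1],d[0])))
s=world('top0',[(305+168/10-.45,172+22-.45)],.044)[0];print('socket',s)
# strips (tops at z~.032+floor), chassis rim corners from top0b
print('strips',world('top0',[(177.7,173),(189,173.5)],.034).round(4))
cb=np.array([(210,252),(321,280),(290,390),(180,362)])*.64-.18
C=world('top0',cb,.047);print('chassis',C.round(4),[np.linalg.norm(C[i]-C[i-1]).round(4) for i in range(4)])
d=C[1]-C[0];print('panel normal yaw',np.degrees(np.arctan2(d[1],d[0]))+90, 'side',np.degrees(np.arctan2(*(C[1]-C[2])[[1,0]])))
from scipy.spatial.transform import Rotation as R
o=robot.get_obs();M=R.from_quat(o['tool_rot']).as_matrix();print(M.round(3))
c=camera('wrist');p=-np.array(c['R']).T@np.array(c['t']);print('wrist cam pos in tool',M.T@(p-o['position']),(np.array(c['R'])@M).round(3),c['mtx'])
E
```

```text
[[ 0.5324 -0.253   0.042 ]
 [ 0.5597 -0.3024  0.042 ]
 [ 0.5282 -0.3205  0.042 ]
 [ 0.501  -0.2712  0.042 ]]
centre [ 0.5303 -0.2868  0.042 ] L 0.05640877847381683 0.05627845191468791 Wd 0.03629504977024721 0.03631048396514044
yaw -61.066883623448994
socket [ 0.52157506 -0.27089367  0.044     ]
strips [[0.5915 0.1553 0.034 ]
 [0.5894 0.1215 0.034 ]]
chassis [[0.6275 0.2808 0.047 ]
 [0.5705 0.0711 0.047 ]
 [0.365  0.1305 0.047 ]
 [0.4209 0.3357 0.047 ]] [np.float64(0.2137), np.float64(0.2174), np.float64(0.2139), np.float64(0.2126)]
panel normal yaw -15.196560042369441 side -16.136265613719104
[[ 0.239 -0.971 -0.   ]
 [-0.971 -0.239  0.002]
 [-0.002 -0.    -1.   ]]
wrist cam pos in tool [ 0.00067278 -0.07084607 -0.14041031] [[ 1.     0.001  0.001]
 [-0.     0.965 -0.261]
 [-0.001  0.261  0.965]] [[270.9284829    0.         254.0005023 ]
 [  0.         270.9284829  192.47465393]
 [  0.           0.           1.        ]]
```

Vent yaw is about -15.7° and fan yaw about -61°, and the measured size and socket position match. Moving above the fan.

```bash
python3 -m pendant '[[[-18,-37,8],0],[[-18,-37,8],0],[[-18,-37,8],0],[[-18,-37,8],0],[[-18,-37,8],0],[[-18,-37,8],0],[[-18,-37,8],0],[[-18,-37,8],0]]' 80 30; python3 -m pendant '[[[-18,-37,8],0],[[-18,-37,8],0],[[-18,-37,8],0],[[-18,-37,8],0],[[0,0,0],-10.5],[[0,0,0],-10.5],[[0,0,0],-10.5],[[0,0,0],-10.5]]'; python3 -m pendant '[[[0,0,0],-10.5],[[0,0,0],-10.5],[[0,0,0],-10.5],[[0,0,0],-10.5],[[0,0,0],-10.5],[[0,0,0],-10.5],[[0,0,0],0],[[0,0,0],0]]'
python3 - <<'E'
from h import *
c=snap('wrist','w1');a=c['pixels']
cv2.imwrite('pics/w1b.png',cv2.resize(a,(800,600),interpolation=cv2.INTER_CUBIC))
from scipy.spatial.transform import Rotation as R
o=robot.get_obs();M=R.from_quat(o['tool_rot']).as_matrix();print(o['position'],np.degrees(np.arctan2(M[1,0],M[0,0])),o['time'])
E
```

```text
time: 1.15
position: [0.4035, -0.3951, 0.1801]
tool_rot: [0.787, -0.617, -0.0, -0.0]
ft_force: [0.8, -0.4, -0.0]
grip_width: 0.0797
time: 2.15
position: [0.5289, -0.2905, 0.1482]
tool_rot: [0.957, -0.291, -0.0, -0.0]
ft_force: [-0.1, -0.0, -0.1]
grip_width: 0.08
time: 3.15
position: [0.529, -0.2907, 0.1484]
tool_rot: [0.969, 0.248, -0.0, -0.0]
ft_force: [0.2, 0.3, 0.2]
grip_width: 0.0799
[ 0.52899922 -0.29071779  0.14843298] 28.734978105257973 3.2
```

View pics/w1b.png

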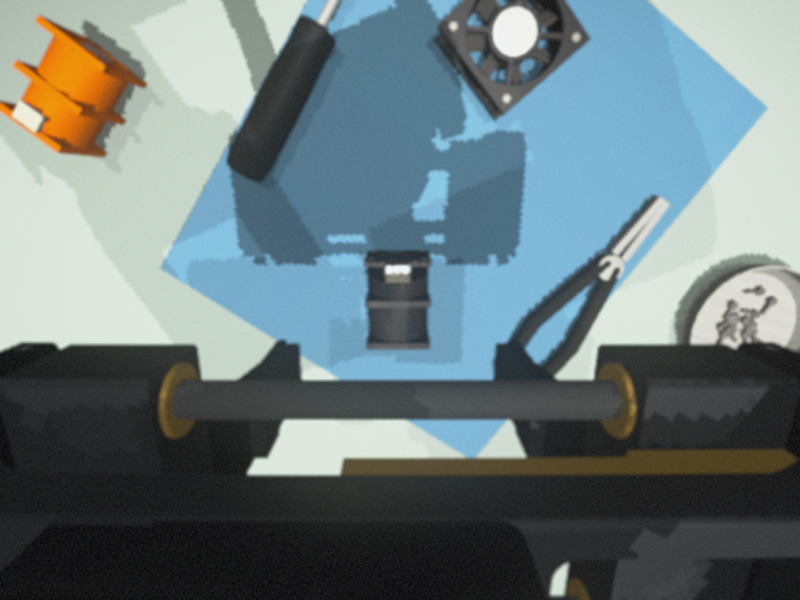

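The wrist view confirms the fan at (398,300): three flanges, with the white socket at its top end (398,270). The wide fan (515,35), pliers and orange look-alike are all well clear of the jaws.

```bash
python3 - <<'E'
from h import *
from scipy.spatial.transform import Rotation as R
o=robot.get_obs();M=R.from_quat(o['tool_rot']).as_matrix()
def b(p): return (np.array(p,float)+.5)*.64-.5
W=world('w1',b([(366,263),(431,263),(430,348),(367,348),(398,270)]),[.042]*4+[.045])
print(W.round(4)); print('tool coords mm',((W-o['position'])@M*1000).round(1))
E
```

```text
[[ 0.4992 -0.2757  0.042 ]
 [ 0.5328 -0.2573  0.042 ]
 [ 0.5589 -0.304   0.042 ]
 [ 0.5245 -0.3228  0.042 ]
 [ 0.5175 -0.2698  0.045 ]]
tool coords mm [[-18.9 -27.5 106.4]
 [ 19.4 -27.4 106.4]
 [ 19.8  26.  106.4]
 [-19.4  26.  106.4]
 [ -0.  -23.8 103.4]]
```

```bash
python3 -m pendant '[[[0,-1.5,20],0],[[0,0,20],0],[[0,0,20],0],[[0,0,20],0],[[0,0,20],0],[[0,0,12],0],[[0,0,8],0],[[0,0,0],0]]' 80; python3 -m pendant '[[[0,0,0],0],[[0,0,0],0],[[0,0,0],0],[[0,0,0],0],[[0,0,0],0],[[0,0,0],0]]' 30 30; python3 - <<'E'
from h import *
from scipy.spatial.transform import Rotation as R
a=snap('wrist','w2')['pixels'];cv2.imwrite('pics/w2b.png',cv2.resize(a[100:292,150:362],None,fx=3,fy=3,interpolation=cv2.INTER_CUBIC))
E
```

```text
time: 4.2
position: [0.5282, -0.2894, 0.0283]
tool_rot: [0.969, 0.249, -0.0, -0.0]
ft_force: [-0.5, -0.1, 0.8]
grip_width: 0.0802
time: 4.95
position: [0.5284, -0.2895, 0.0287]
tool_rot: [0.968, 0.249, 0.0, 0.0]
ft_force: [0.6, 1.1, 1.5]
grip_width: 0.0401
```

View pics/w2b.png

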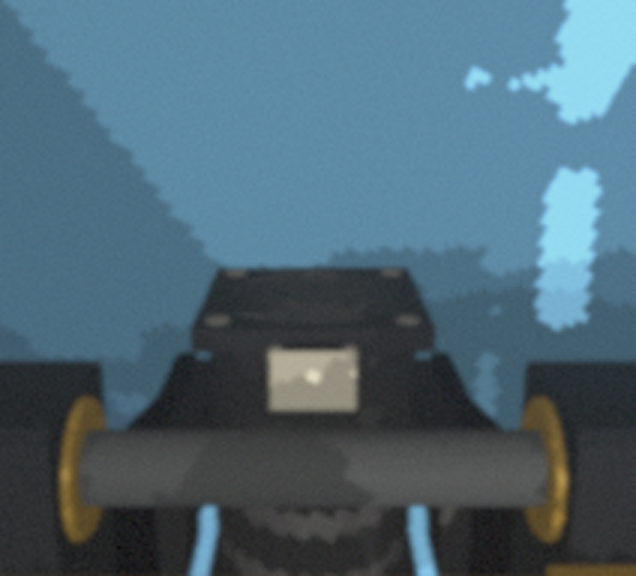

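Fan is gripped at 40.1 mm, square in the jaws, with the socket centred at (313,380) in the crop. Lifting and carrying it to a viewing hover above the vent.

```bash
python3 - <<'E'
from h import *
from scipy.spatial.transform import Rotation as R
o=robot.get_obs();M=R.from_quat(o['tool_rot']).as_matrix()
p=np.array([(220,268),(410,268),(192,342),(435,342),(313,380)],float)/3+[150,100]-.33
W=world('w2',p,[.0015,.0015,.0415,.0415,.0445]);print(((W-o['position'])@M*1000).round(1))
E
python3 -m pendant '[[[0,0,-10],0],[[0,0,-20],0],[[0,0,-23],0],[[0,0,-23],0],[[0,0,-23],0],[[0,0,-23],0],[[13,-17,0],0],[[27,-34,0],0]]'; python3 -m pendant '[[[27,-34,0],0],[[27,-34,0],0],[[27,-34,0],0],[[27,-34,0],0],[[27,-34,0],0],[[27,-34,0],0],[[27,-34,0],0],[[27,-34,0],0]]';python3 -m pendant '[[[13,-15,0],0],[[0,0,0],-9.1],[[0,0,0],-9.1],[[0,0,0],-9.1],[[0,0,0],-9.1],[[0,0,0],-9.1],[[0,0,0],0],[[0,0,0],0]]'
python3 - <<'E'
from h import *
a=snap('wrist','w3')['pixels']
cv2.imwrite('pics/w3b.png',cv2.resize(a,(800,600),interpolation=cv2.INTER_CUBIC))
E
```

```text
[[-20.3 -27.8  27.2]
 [ 20.1 -27.8  27.2]
 [-20.6 -25.3 -12.8]
 [ 19.8 -25.3 -12.8]
 [ -0.5 -19.8 -15.8]]
time: 6.0
position: [0.5387, -0.225, 0.1509]
tool_rot: [0.969, 0.248, 0.0, 0.0]
ft_force: [1.2, 1.0, -1.9]
grip_width: 0.0396
time: 7.0
position: [0.5951, 0.1198, 0.1498]
tool_rot: [0.968, 0.249, -0.001, -0.0]
ft_force: [0.4, 0.2, -1.1]
grip_width: 0.0399
time: 8.0
position: [0.6004, 0.1363, 0.1503]
tool_rot: [0.798, 0.603, -0.0, -0.0]
ft_force: [-0.2, -0.1, -1.0]
grip_width: 0.0396
```

View pics/w3b.png

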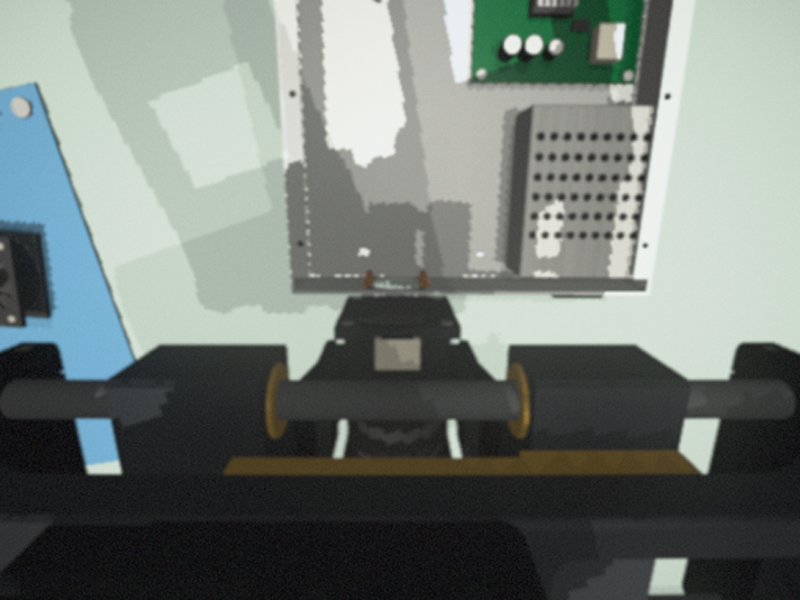

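The strips (369,278) and (423,278) are plainly visible on the panel's inner face with the held fan just below, so I'll enlarge that.

```bash
python3 - <<'E'
from h import *
a=cv2.imread('pics/w3.png')
cv2.imwrite('pics/w3c.png',cv2.resize(a[168:222,215:295],None,fx=10,fy=10,interpolation=cv2.INTER_CUBIC))
E
```

```text
(no output)
```

View pics/w3c.png

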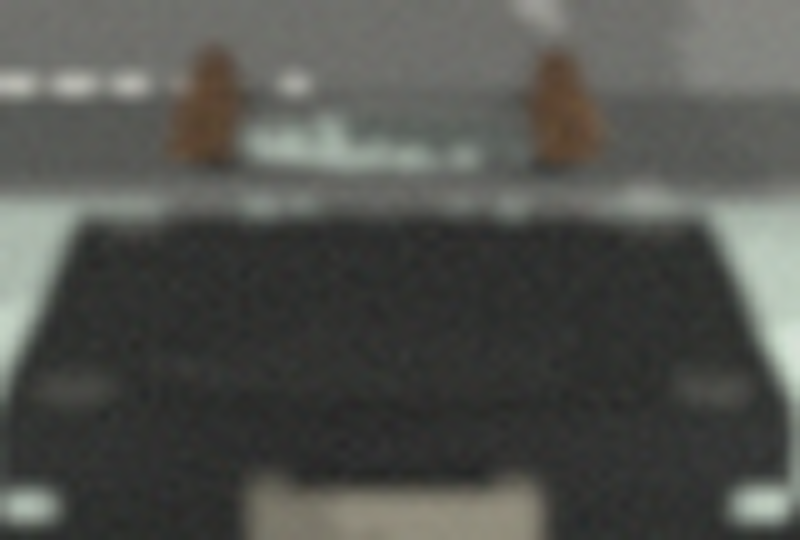

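```bash
python3 - <<'E'
from h import *
from scipy.spatial.transform import Rotation as R
o=robot.get_obs();M=R.from_quat(o['tool_rot']).as_matrix();P=o['position'];print(P,'yaw',np.degrees(np.arctan2(M[1,0],M[0,0])))
def q(p): return np.array(p,float)/10+[215,168]-.45
def T(W): return ((W-P)@M*1000).round(1)
def b(p): return (np.array(p,float)+.5)*.64-.5
print('strip tops',T(world('w3',q([(204,162),(569,162)]),.034)))
print('strip edges',T(world('w3',q([(170,162),(238,162),(535,162),(603,162)]),.034)))
print('strip low tips',T(world('w3',q([(215,45),(555,45)]),.010)))
print('panel top inner',T(world('w3',q([(50,183),(750,183)]),.0465)))
print('floor junction',T(world('w3',q([(20,97),(780,97)]),.002)))
print('outer edge ends',T(world('w3',b([(292,292),(648,291)]),.0465)))
print('side walls outer top',T(world('w3',b([(278,20),(292,292),(693,10),(648,291)]),.0465)))
print('fan bottom',T(world('w3',q([(85,218),(708,218)]),P[2]-.0272)))
print('vent from tool (x,y)->')
for f,uv in(('top0',[(177.7,173),(189,173.5)]),): print('top strips',T(world(f,uv,.034)))
E
```

```text
[0.60047349 0.13634404 0.1504013 ] yaw 74.2426769993527
strip tops [[-19.2 -10.9 116.4]
 [ 16.3 -10.9 116.4]]
strip edges [[-22.5 -10.9 116.4]
 [-15.9 -10.9 116.4]
 [ 13.  -10.9 116.4]
 [ 19.6 -10.9 116.4]]
strip low tips [[-19.6 -17.9 140.4]
 [ 16.2 -17.9 140.4]]
panel top inner [[-32.6 -11.9 103.9]
 [ 32.3 -11.8 103.9]]
floor junction [[-41.4 -10.7 148.4]
 [ 41.2 -10.6 148.4]]
outer edge ends [[-63.2 -11.1 103.9]
 [149.  -11.5 103.9]]
side walls outer top [[ -61.4 -154.   104. ]
 [ -63.2  -11.1  103.9]
 [ 150.5 -159.1  104. ]
 [ 149.   -11.5  103.9]]
fan bottom [[-20.5 -28.1  27.2]
 [ 19.3 -28.1  27.2]]
vent from tool (x,y)->
top strips [[ 15.8 -13.8 116.4]
 [-17.3  -6.6 116.4]]
```

Panel inner face is at tool y ≈ -11 mm, strip centres at x = -19.2/+16.3 (35.5 mm apart, expected 36), vent centre at x ≈ -1.5, fan centre at x ≈ -0.4, yaw aligned within about 0.3°. I'll back off, shift -1.2 mm sideways, and descend inside the chassis.

```bash
python3 -m pendant '[[[-1.2,-35,0],0],[[0,-35,0],0],[[0,0,20],0],[[0,0,25],0],[[0,0,25],0],[[0,0,22],0],[[0,0,16],0],[[0,0,8],0]]'; python3 -m pendant '[[[0,0,0],0],[[0,0,0],0],[[0,0,1],0],[[0,0,0],0]]'; python3 -m pendant '[[[0,0,1],0],[[0,0,0],0]]';python3 -m pendant '[[[0,0,1],0],[[0,0,0],0]]'
```

```text
time: 9.05
position: [0.5329, 0.1541, 0.0337]
tool_rot: [0.797, 0.604, -0.0, -0.0]
ft_force: [-0.0, 0.1, -1.4]
grip_width: 0.0396
time: 9.55
position: [0.5333, 0.1542, 0.034]
tool_rot: [0.797, 0.604, 0.0, 0.0]
ft_force: [0.4, 0.4, -1.0]
grip_width: 0.0397
time: 9.8
position: [0.533, 0.1541, 0.0326]
tool_rot: [0.797, 0.604, -0.0, -0.0]
ft_force: [-0.9, -0.2, -1.1]
grip_width: 0.0399
time: 10.05
position: [0.533, 0.1541, 0.0314]
tool_rot: [0.797, 0.604, -0.0, -0.0]
ft_force: [0.9, 0.4, -1.7]
grip_width: 0.0398
```

```bash
python3 -m pendant '[[[0,0,0.7],0],[[0,0,0],0],[[0,0,0],0]]'; python3 -m pendant '[[[0,0,0.7],0],[[0,0,0],0],[[0,0,0],0]]'
```

```text
time: 10.42
position: [0.5331, 0.1541, 0.0309]
tool_rot: [0.797, 0.604, -0.0, -0.0]
ft_force: [-0.5, 0.2, -1.6]
grip_width: 0.0396
time: 10.8
position: [0.5331, 0.1541, 0.0302]
tool_rot: [0.797, 0.604, 0.0, -0.0]
ft_force: [0.4, -0.0, -1.1]
grip_width: 0.0395
```

```bash
python3 -m pendant '[[[0,5,0.6],0],[[0,5,0],0],[[0,5,0],0],[[0,5,0],0],[[0,0,0],0],[[0,0,0],0]]'; python3 -m pendant '[[[0,0,0.5],0],[[0,0,0],0],[[0,0,0],0]]'; python3 - <<'E'
from h import *
from scipy.spatial.transform import Rotation as R
a=snap('scene','s3')['pixels'];w=snap('wrist','w4')['pixels']
r=lambda i,x,y,ww,h:cv2.resize(i[y:y+h,x:x+ww],(800,300),interpolation=cv2.INTER_CUBIC)
cv2.imwrite('pics/s3b.png',np.vstack([r(a,260,225,128,48),r(w,126,150,260,98)]))
o=robot.get_obs();print(o['position'],o['ft_force'])
E
```

```text
time: 11.55
position: [0.5521, 0.1487, 0.0295]
tool_rot: [0.797, 0.604, -0.0, -0.0]
ft_force: [0.1, 0.2, -1.5]
grip_width: 0.0396
time: 11.92
position: [0.5523, 0.1488, 0.029]
tool_rot: [0.797, 0.604, -0.0, -0.0]
ft_force: [-0.2, -0.1, -1.2]
grip_width: 0.0398
[0.55231337 0.14878267 0.02904499] [ 0.55623303 -0.34752634 -1.48570941]
```

View pics/s3b.png

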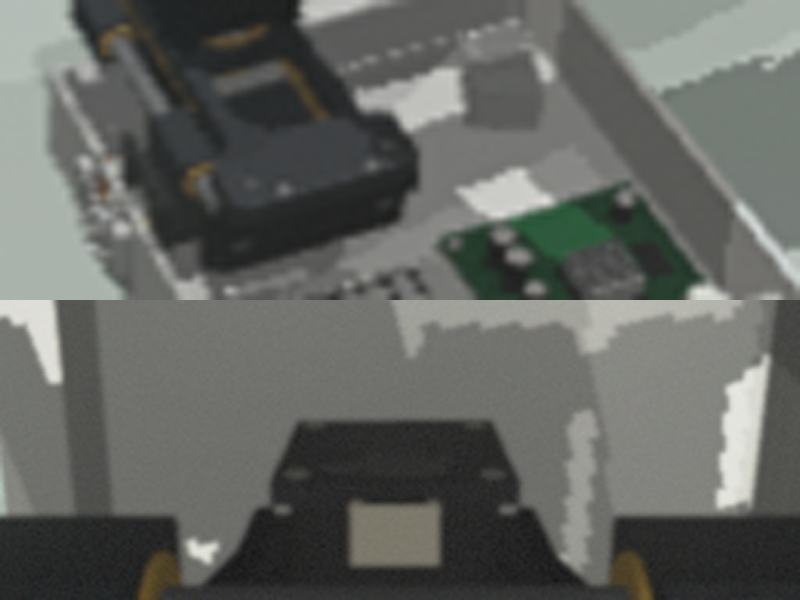

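```bash
python3 -m pendant '[[[0,0,0.5],0],[[0,0,0],0],[[0,0,0],0]]'; python3 -m pendant '[[[0,0,0.5],0],[[0,0,0],0],[[0,0,0],0]]'; python3 -c "
from h import *
f=[]
for i in range(4): camera('top'); f.append(robot.get_obs()['ft_force'])
print(np.mean(f,0))"
```

```text
time: 12.4
position: [0.5523, 0.1487, 0.0285]
tool_rot: [0.797, 0.604, -0.0, -0.0]
ft_force: [0.1, 0.1, -0.9]
grip_width: 0.0396
time: 12.78
position: [0.5523, 0.1487, 0.028]
tool_rot: [0.797, 0.604, 0.0, -0.0]
ft_force: [0.3, -0.2, -1.3]
grip_width: 0.0396
[-0.33733425 -0.06941361 -1.34051611]
```

```bash
python3 -m pendant '[[[0,0,0.5],0],[[0,0,0],0],[[0,0,0],0]]'; python3 -m pendant '[[[0,0,0.5],0],[[0,0,0],0],[[0,0,0],0]]'
```

```text
time: 13.35
position: [0.5524, 0.1487, 0.0277]
tool_rot: [0.797, 0.604, 0.0, 0.0]
ft_force: [0.5, -0.3, 0.7]
grip_width: 0.0398
time: 13.72
position: [0.5524, 0.1487, 0.0276]
tool_rot: [0.797, 0.604, 0.0, 0.0]
ft_force: [-0.9, -0.6, 5.7]
grip_width: 0.0398
```

Floor found at TCP z ≈ 0.0277. I'll ease off to a light touch and advance to the strips.

```bash
python3 -m pendant '[[[0,0,-0.5],0],[[0,1.5,0],0],[[0,1.5,0],0],[[0,0,0],0],[[0,0,0],0]]'; python3 -m pendant '[[[0,1,0],0],[[0,0,0],0],[[0,0,0],0]]';python3 -m pendant '[[[0,1,0],0],[[0,0,0],0],[[0,0,0],0]]'
```

```text
time: 14.35
position: [0.5536, 0.1482, 0.0277]
tool_rot: [0.797, 0.604, -0.001, -0.001]
ft_force: [-3.8, 1.2, 5.9]
grip_width: 0.0397
time: 14.72
position: [0.5545, 0.148, 0.0277]
tool_rot: [0.797, 0.604, -0.001, -0.001]
ft_force: [-4.3, 1.2, 6.0]
grip_width: 0.0401
time: 15.1
position: [0.5554, 0.1477, 0.0277]
tool_rot: [0.797, 0.604, -0.001, -0.001]
ft_force: [-3.9, 0.9, 5.7]
grip_width: 0.0397
```

```bash
python3 -m pendant '[[[0,0,-0.4],0],[[0,0,0],0],[[0,0,0],0]]'; python3 -m pendant '[[[0,0,-0.4],0],[[0,0,0],0],[[0,0,0],0]]'
```

```text
time: 15.48
position: [0.5569, 0.1474, 0.0277]
tool_rot: [0.797, 0.604, -0.0, -0.0]
ft_force: [-2.0, 1.2, 1.8]
grip_width: 0.0397
time: 15.85
position: [0.5569, 0.1474, 0.0281]
tool_rot: [0.797, 0.604, -0.0, -0.0]
ft_force: [-1.8, 1.0, -2.0]
grip_width: 0.0397
```

Floor load is relieved and strip contact has begun (about 2 N), where I predicted. Squeezing in small steps.

```bash
python3 -m pendant '[[[0,1,0],0],[[0,0,0],0],[[0,0,0],0]]'; python3 -m pendant '[[[0,1,0],0],[[0,0,0],0],[[0,0,0],0]]';  python3 -c "
from h import *
f=[]
for i in range(6): camera('top'); o=robot.get_obs();f.append(np.r_[o['ft_force'],o['moment'],o['position']*1000])
f=np.mean(f,0);d=np.array([.9624,-.2717,0]);print(f.round(2),'push',-f[:3]@d,'lat',f[:3]@[.2717,.9624,0])"
```

```text
time: 16.23
position: [0.5573, 0.1472, 0.0281]
tool_rot: [0.797, 0.604, -0.001, -0.0]
ft_force: [-3.5, 1.0, -2.8]
grip_width: 0.0399
time: 16.6
position: [0.558, 0.147, 0.0281]
tool_rot: [0.797, 0.604, -0.001, -0.001]
ft_force: [-4.2, 2.2, -2.1]
grip_width: 0.0398
[-4.6700e+00  2.1900e+00 -2.4000e+00  4.2000e-01  6.1000e-01  4.0000e-02
  5.5799e+02  1.4700e+02  2.8110e+01] push 5.087903789693527 lat 0.8408130813397425
```

```bash
python3 -m pendant '[[[0,1,0],0],[[0,0,0],0],[[0,0,0],0]]'; python3 -m pendant '[[[0,1,0],0],[[0,0,0],0],[[0,0,0],0]]';  cat > st.py <<'E'
from h import *
from scipy.spatial.transform import Rotation as R
f=[]
for i in range(6): camera('top'); o=robot.get_obs();f.append(np.r_[o['ft_force'],o['moment'],o['position']*1000])
f=np.mean(f,0);d=np.array([.9624,-.2717,0]);M=R.from_quat(o['tool_rot']).as_matrix()
P0=np.array([600.47,136.34,150.4])
print(o['time'],f.round(2),'push',-f[:3]@d,'lat',f[:3]@[.2717,.9624,0],'shift lat/fwd',(f[6:]-P0)@[.2717,.9624,0],(f[6:]-P0)@d,'yaw',np.degrees(np.arctan2(M[1,0],M[0,0])),'z',M[:,2].round(4))
E
python3 st.py
```

```text
time: 17.27
position: [0.5584, 0.1469, 0.0281]
tool_rot: [0.797, 0.604, -0.001, -0.001]
ft_force: [-6.1, 1.9, -1.2]
grip_width: 0.0401
time: 17.65
position: [0.5587, 0.1468, 0.0281]
tool_rot: [0.797, 0.604, -0.002, -0.002]
ft_force: [-6.0, 2.7, -0.2]
grip_width: 0.0397
17.95 [-6.2900e+00  3.3000e+00 -3.7000e-01  5.8000e-01  8.7000e-01  3.0000e-02
  5.5874e+02  1.4675e+02  2.8120e+01] push 6.950776474613936 lat 1.4640241007382635 shift lat/fwd -1.3154328162862194 -42.98637959198779 yaw 74.35208307122734 z [-4.7e-03  3.0e-04 -1.0e+00]
```

```bash
python3 -m pendant '[[[0,1,0],0],[[0,1,0],0],[[0,0,0],0],[[0,0,0],0]]'; python3 st.py
```

```text
time: 18.45
position: [0.5595, 0.1465, 0.0281]
tool_rot: [0.797, 0.604, -0.003, -0.002]
ft_force: [-8.4, 3.3, 1.0]
grip_width: 0.0398
18.75 [-8.3200e+00  3.8300e+00  1.0800e+00  7.7000e-01  1.1100e+00  3.0000e-02
  5.5950e+02  1.4653e+02  2.8120e+01] push 9.046432386743893 lat 1.4238563503234962 shift lat/fwd -1.3235315895055098 -42.201402036201564 yaw 74.35328026669491 z [-7.1e-03  6.0e-04 -1.0e+00]
```

```bash
python3 -m pendant '[[[0,0.6,0],0],[[0,0,0],0],[[0,0,0],0],[[0,0,0],0],[[0,0,0],0],[[0,0,0],0],[[0,0,0],0],[[0,0,0],0]]'; python3 st.py; python3 - <<'E'
from h import *
a=snap('top','t5')['pixels'];b=snap('scene','s5')['pixels'];w=snap('wrist','w5')['pixels']
r=lambda i,x,y,ww,h,W,H:cv2.resize(i[y:y+h,x:x+ww],(W,H),interpolation=cv2.INTER_CUBIC)
cv2.imwrite('pics/s5b.png',np.vstack([np.hstack([r(a,110,150,110,82,400,300),r(b,262,235,60,45,400,300)]),r(w,126,150,260,98,800,300)]))
E
```

```text
time: 19.75
position: [0.5597, 0.1465, 0.0281]
tool_rot: [0.797, 0.604, -0.003, -0.003]
ft_force: [-8.7, 5.2, 2.4]
grip_width: 0.0396
20.05 [-8.7500e+00  4.5600e+00  1.9200e+00  8.3000e-01  1.2000e+00  4.0000e-02
  5.5971e+02  1.4647e+02  2.8130e+01] push 9.664054679875182 lat 2.0143594489830265 shift lat/fwd -1.3273248490235598 -41.975238503459686 yaw 74.35411832708495 z [-7.7e-03  7.0e-04 -1.0e+00]
```

View pics/s5b.png

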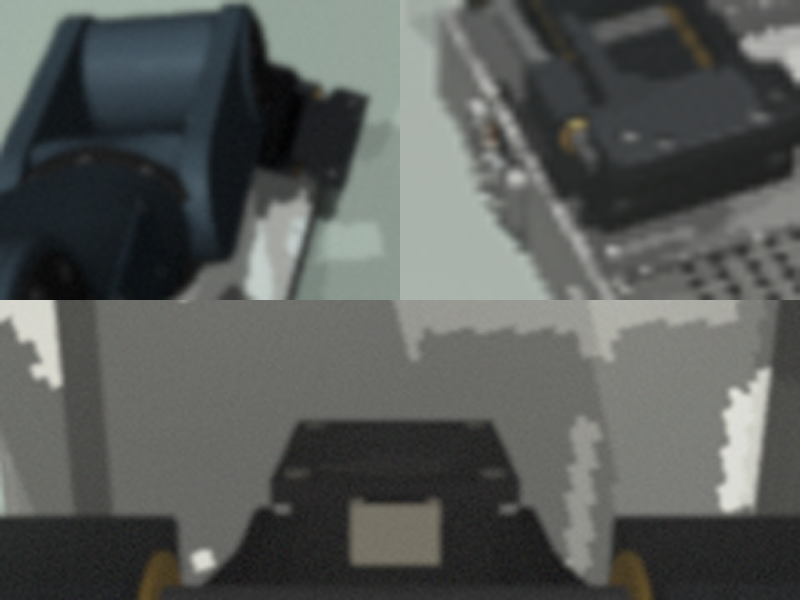

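The fan sits unmoved in the grip, inside the chassis. Push is about 9.7 N against a 9.8 N target, and geometry puts the squeeze at about 3.3 mm. Holding steady.

```bash
for i in 1 2 3 4; do python3 -m pendant '[[[0,0,0],0],[[0,0,0],0],[[0,0,0],0],[[0,0,0],0],[[0,0,0],0],[[0,0,0],0],[[0,0,0],0],[[0,0,0],0]]'|grep -E 'ft|pos'; done; python3 st.py; python3 -c "
from rig import order
print(order.hand_in())"
```

```text
position: [0.5597, 0.1465, 0.0281]
ft_force: [-9.0, 5.1, 1.4]
position: [0.5597, 0.1465, 0.0281]
ft_force: [-8.9, 4.4, 0.4]
position: [0.5597, 0.1465, 0.0281]
ft_force: [-8.9, 5.5, 1.9]
position: [0.5597, 0.1465, 0.0281]
ft_force: [-8.2, 4.7, 1.9]
24.5 [-8.9100e+00  4.4100e+00  2.1900e+00  8.1000e-01  1.1800e+00  1.0000e-02
  5.5972e+02  1.4647e+02  2.8140e+01] push 9.775339159020088 lat 1.8260605034357829 shift lat/fwd -1.3232015038752618 -41.96646976172288 yaw 74.35604845628747 z [-7.7e-03  7.0e-04 -1.0e+00]
the job is handed in; nothing more can be done
None
```

I picked up the black small fan across its width, carried it over the chassis wall and lowered it to the floor. It went in with the outlet end facing the vent, and I pressed it against both spring strips. I handed the job in at 24.5 s with the fan still held there; no verdict was reported.

**Last checks**
- **Push:** a steady 9.8 N (target 9.8), with the tool still for more than 4 s. That works out to about 3 mm of squeeze from the force and about 3.5 mm from the geometry.
- **Position:** lateral offset from the measured vent centre is within about 0.5 mm. The tool tilt is 0.008 rad, and yaw is within about 0.01 rad of the panel.
- **Grip:** 40 mm opening at 30 N. The last wrist picture showed no slip in the jaws.

**Not fully settled**
- **Side force:** about 1.8 N sideways that I couldn't explain. From the moments I estimated the two strips differ by no more than about 2 N, which is within limits.
- **Floor friction:** a little of the measured push may be friction from a light floor load of about 3 N.
- **Chassis yaw:** the side walls and the panel edge disagreed by about 0.7°. I went with the panel edge.
- **Vent view:** the vent was hidden behind the gripper at the end, so centring and squeeze come from the earlier measurement, not from a final picture.

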